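Couple the cordless lamp head to its foot and lock it

TASK

Fit the white lamp head to the lamp foot: pull the brass coupler sleeve down until it clicks and stays back, then push the head's plug fully home in the coupler so that the sleeve springs up again, and finally swing the red keeper bar shut under the sleeve until it snaps in. Let go of everything, and leave the orange head in its well and the tumbler of pencils and the eraser where they are.

Things in the scene. Friction and masses are not known exactly. Their poses are not given: they have to be found in the camera images.
- lampbase: Lamp foot, screwed down: dark steel plate 110 x 135 x 20 mm, brass stem 18 mm thick carrying the upright coupler. Origin on the desk, on the coupler's axis; z up. The keeper's hinge post stands 15 mm to -x, 35 mm to +y of it (61 mm high with the bar on it), the brass catch post (13 x 10 mm, 62 mm high) 1.5 mm to -x, 55 mm to -y, the detent ball (50 mm high) 24 mm to -x, 55 mm to -y.
- coupler_mouth (a point): Centre of the coupler's open mouth, 105 mm above the desk, facing up, axes as the lamp foot's: a steel ring 27 mm outside, 18.5 mm bore, 33 mm deep. A light trip button 27 mm down is pushed in by the plug over its last 5 mm and frees a clicked-back sleeve. Inner jaws block the bore while the sleeve is up, and grip a seated plug's groove.
- sleeve (a joint): Travel of the ribbed brass coupler sleeve, m: 0 = up (forward, at rest), 0.015 = fully down (back). Pulling it down takes about 7 N, rising to 10 N; past 0.0125 a latch clicks and, let go, it stays back at about 0.012 by itself until a plug is pushed fully home: then it springs up. Locked on a seated plug it is at 0 again.
- sleeve_mid (a point): Centre of the coupler sleeve, half-way up, on the coupler's axis: an upright brass tube 42 mm outside (44 mm over the ribs), 30 mm inside, 40 mm tall. When it is up, its top is level with the mouth and its underside 65 mm above the desk; the keeper bar passes under it.
- white_head_center (a point): Centre, half-way up, of the white cordless lamp head (loose, 0.17 to 0.33 kg), round, z up, 106 mm tall. Brass collar 30 mm wide, 21 to 15 mm below this point; white diffuser 42 mm wide from 15 mm below to 45 mm above it (grip here); brass cap above. Starts upright in one of the organizer's wells, collar on the rim. Coupled, the collar rests on the mouth: this point is 21 mm above coupler_mouth.
- white_plug_tip (a point): Tip of the white head's brass plug, 53 mm below its centre. The plug is 32 mm long up to the collar, 16 mm thick, its nose tapered to 11 mm at the tip over 5 mm, with a groove 13 to 21 mm above the tip. Press it down gently, a few newtons, until the collar meets the mouth.
- amber_head_center (a point): Centre, half-way up, of the orange head, of the same shape and size, in the other well: to be left there.
- organizer: White plastic desk organizer, fixed. Origin on the desk under its centre, front to -x. Front block 70 (x) x 190 (y) x 45 mm high, centred 50 mm to -x, with two round wells 19 mm wide, 38 mm deep at y = -50 and +50 mm, each holding a lamp head. Behind, from x = -1 to +74 mm, slots 70 mm high with cards up to 95 mm high.
- keeper (a joint): Angle of the red keeper bar, rad: 0 = shut (under the sleeve, beside the stem, against the catch post), up to 1.2 as it swings open to the lamp foot's -x side, clockwise from above. It swings lightly and stays where left; from 0.2 to 0.1 rad a detent ball resists (about 3 N at the tab), then it snaps shut. It can only shut while the sleeve is up.
- keeper_tab (a point): Middle of the upright round finger tab at the free end of the keeper bar: red post 11 mm thick whose top is 92 mm and which meets the bar's top at 61 mm above the desk; this point is 78.5 mm above the desk. It lies 125 mm from the hinge axis: the bar is 12 mm wide, 51 to 61 mm above the desk.
- keeper_hinge (a point): Point on the keeper's vertical hinge axis, at the tab's height (78.5 mm above the desk). Shut, the bar runs from here along the lamp foot's -y; open by an angle a, along (-sin a, -cos a) in the lamp foot's x, y.
- tumbler_mid (a point): Glass tumbler of pencils, 72 mm wide, 95 mm tall, pencils up to 180 mm; the point is in the middle of the glass, 50 mm up. Leave alone.
- eraser: White eraser, 22 x 50 x 13 mm; its origin is the centre of its underside; leave alone.
Mind the look-alikes: they are no part of the job. What is shaped like the lampbase but turquoise is not meant.

How it is judged:
By the outcome, as a careful person would: the job done as asked, in the order asked, and still so for the second after the job is handed in, with the robot touching nothing.
It also fails if it takes over 67 s, if anything falls off the work surface, if the arm or the gripper's body presses on something with over 40 N, if the wrist force passes 120 N, or if a joint passes its speed limit or range.

ROBOT

A 6-joint arm with a two-finger parallel gripper is mounted at the origin on the work surface. World frame = base frame: x ahead of the robot, y to its left, z up, the work surface at z = 0. Lengths are in m, angles in rad, forces in N, time in s.
With the tool pointing down it reaches from about 0.35 to 0.925 m from the base axis. Payload 6.4 kg.
Tool frame: the origin (TCP) lies where the fingers leave the gripper's body, on its centre line; the fingertips stand 73 mm ahead of it and the grasp point (between the pads) lies 54 mm ahead of it; z points along the fingers, y is the line along which they close (so a half turn about z gives the same grasp; the last joint's range is limited). The gripper opens to 85 mm and grips with 20 to 120 N. Pads are 22 mm wide; open, the fingers measure 114 mm over their backs; the gripper's body (76 mm by 85 mm) begins 54 mm behind the grasp point. The pads swing forward as they close: fully open they stand 13 mm farther back than shut.
Start: joints at [-1.373, 0.245, 1.558, -0, 1.339, -0.174], TCP at [0.236, -0.606, 0.304] pointing down, gripper open.
Joint ranges: [-3.13, 3.13], [-1.02, 2.26], [0.13, 2.54], [-0.95, 4.09], [0.21, 2.88], [-2.74, 2.74]. Speed limits (rad/s): [2.57, 2.57, 3.14, 3.14, 3.14, 3.14].

INTERFACE

Orientations are given as a unit quaternion [w, x, y, z].
In Python, from station import ctrl gives the robot as it stands.
- The arm moves only by the shell command python3 -m jog 'ROWS' [FORCE]. ROWS is a JSON object of lists of equal length, an entry for each row: "travel": the shift along the world's x, y, z in cm, a list of three; "twist": the turn about the world's z in rad; "grip": the closure, from 0 (fully open) to 1 (shut). In form: {"travel": [[tx, ty, tz], ...], "twist": [twist, ...], "grip": [grip, ...]}. A call has exactly 8 rows; each row shifts and turns the commanded pose from where the row before left it; what a row does not reach is not made up. A row lasts 1/12 s, in which the tool goes at most 41.7 mm and 7.16 degrees, less where a joint would pass 70% of its speed; a pose out of reach is approached as far as the arm can. A call is refused whole if a number of a shift passes 4.17 or a number of a turn 0.125, either way. A call with a gripper value outside its range is refused whole. The fingers move at their own pace and stop on an object; FORCE is the grip in N (left out, the last holds). Time passes only in rows, so rows that do not move let the fingers close, or fill a call up. It gives the time, the measured TCP pose, the force, the opening and the grip force at its end, in the units of the state.
- ctrl.state(): the state, without advancing time (a new reading comes with each control period).
- ctrl.read_camera(name): name is "scene" or "top" or "wrist"; returns a dict with "color" (400x640x3 uint8, red, green, blue), "range_z" (400x640 float32, m along the optical axis (not along the pixel's ray), 0 where there is no reading), "intrinsics" (3x3 intrinsics, pixels), "rvec" (rotation vector, rad) and "tvec" (3), from world to camera coordinates, as OpenCV has them; the wrist camera has in their place "tool_from_camera" (4x4, takes a point from camera to tool coordinates, whose origin is the TCP and whose axes are the flange's). Camera axes: x right, y down, z forward; pixel columns grow to the right and rows downward; lengths in m; the calibration is good to about 2 mm. A picture is of the moment at which its call begins: read the wrist's pose just before it.
- ctrl.hand_in(): hands the job in; it is judged then, once.
Trained networks look in the newest picture that a camera, given by its name, has taken for a name from the list of things; names that differ only in an ending like _2 or _b are one class to them, and where a whole thing is asked for, a point or a joint stands for the part that bears it (a point fixed in the world has none). Each returns a list of dicts, best first, with "score" (0 to 1); they miss things now and then, are a little off and sometimes report something else, mostly with a low value. They report only what shows in the picture. A call takes as long as a camera call. They do not tell look-alikes from the thing itself.
- ctrl.cut_out(camera, label): "region" (400x640 bool, what is visible of it) and "point" ([column, row] in pixels, amid what is visible of it).
The state is a dict: "t": time; "q": joint angles; "dq": joint speeds; "tau": joint torques, N m; "tcp_pos": TCP position; "tool_rot": TCP orientation; "ft_force": force on the tool from outside, world axes, zero at the start; "wrist_torque": the same for the moment, N m; "finger_gap": finger opening in m; "grasp_force": force on a finger pad.
Only numpy, scipy, OpenCV 4.12 (cv2) and the standard library are available. Lean on these libraries where they do the work, as an engineer would, in place of code of your own. Each camera call takes 0.05 s, during which the arm holds its last target. There are 200 camera calls.

## Working session

There is one attempt and no reset: what is moved stays moved. The work goes in short steps, Python scripts to look and compute and a shell command to move; the robot and the scene stay as the last step left them, time stands still between calls to the robot, and variables do not carry over. Pictures are saved under pics/ and viewed, at most 10 in all, crops included, and the job is handed in when it is done.

```bash
mkdir -p pics; ls
cat > h.py <<'E'
import numpy as np, cv2
from scipy.spatial.transform import Rotation as R
from station import ctrl
def cam(name):
    s=ctrl.state(); c=ctrl.read_camera(name); return s,c
def cloud(s,c):
    z=c["range_z"]; K=c["intrinsics"]; v,u=np.mgrid[:400,:640]
    P=np.dstack([(u-K[0,2])/K[0,0]*z,(v-K[1,2])/K[1,1]*z,z])
    if "rvec" in c:
        M=R.from_rotvec(np.ravel(c["rvec"])).as_matrix(); P=(P-np.ravel(c["tvec"]))@M
    else:
        T=c["tool_from_camera"]; P=P@T[:3,:3].T+T[:3,3]
        w=s["tool_rot"]; P=P@R.from_quat([w[1],w[2],w[3],w[0]]).as_matrix().T+s["tcp_pos"]
    P[z<=0]=np.nan
    return P
def save(c,f,crop=None,scale=1):
    im=c["color"][...,::-1]
    if crop: im=im[crop[1]:crop[3],crop[0]:crop[2]]
    cv2.imwrite("pics/"+f,cv2.resize(im,None,fx=scale,fy=scale,interpolation=cv2.INTER_CUBIC))
E
python3 - <<'E'
from h import *
a=[]
for n in ["top","scene"]:
    s,c=cam(n); P=cloud(s,c); a.append(c["color"][...,::-1])
    for l in ["lampbase","white_head_center","amber_head_center","organizer","keeper_tab","sleeve","tumbler_mid","eraser"]:
        for d in ctrl.cut_out(n,l)[:3]:
            m=d["region"]; q=P[m]; q=q[~np.isnan(q[:,0])]
            print(n,l,round(d["score"],2),np.round(d["point"]),m.sum(),np.round(np.median(q,0),3) if len(q) else '',np.round(np.percentile(q,[2,98],axis=0),3).tolist() if len(q) else '')
cv2.imwrite("pics/a.png",cv2.resize(np.vstack(a),(480*800//640,600)) if 0 else cv2.resize(np.vstack(a),(480,600)))
cv2.imwrite("pics/top.png",a[0]);cv2.imwrite("pics/scene.png",a[1])
print(s["t"],s["ft_force"],s["finger_gap"],s["tool_rot"])
E
```

```text
pics
top lampbase 0.96 [238. 149.] 2858 [0.605 0.187 0.02 ] [[0.512, 0.123, 0.01], [0.673, 0.256, 0.105]]
top lampbase 0.91 [331. 134.] 2646 [ 0.633 -0.021  0.02 ] [[0.587, -0.091, 0.013], [0.7, 0.046, 0.105]]
top lampbase 0.9 [263. 270.] 2991 [0.328 0.131 0.019] [[0.271, 0.063, -0.001], [0.394, 0.204, 0.105]]
top white_head_center 0.88 [422. 169.] 367 [ 0.533 -0.209  0.115] [[0.518, -0.233, 0.062], [0.553, -0.193, 0.122]]
top amber_head_center 0.92 [467. 169.] 401 [ 0.53  -0.306  0.113] [[0.516, -0.328, 0.059], [0.55, -0.293, 0.121]]
top amber_head_center 0.29 [236. 152.] 2965 [0.604 0.188 0.02 ] [[0.512, 0.122, -0.0], [0.673, 0.26, 0.105]]
top organizer 0.93 [435. 149.] 5725 [ 0.589 -0.263  0.045] [[0.502, -0.358, -0.001], [0.66, -0.17, 0.091]]
top keeper_tab 0.74 [228. 167.] 366 [0.557 0.209 0.06 ] [[0.496, 0.177, 0.0], [0.616, 0.242, 0.091]]
top keeper_tab 0.73 [338. 139.] 374 [ 0.624 -0.039  0.06 ] [[0.605, -0.098, 0.018], [0.645, 0.029, 0.089]]
top keeper_tab 0.67 [275. 284.] 262 [0.297 0.106 0.059] [[0.277, 0.065, 0.003], [0.34, 0.181, 0.21]]
top sleeve 0.62 [230. 141.] 297 [0
[... 1389 characters left out ...]
 0.096] [[0.633, -0.034, 0.069], [0.669, 0.005, 0.106]]
scene sleeve 0.66 [323. 167.] 168 [0.348 0.131 0.091] [[0.327, 0.118, 0.066], [0.356, 0.155, 0.106]]
scene sleeve 0.6 [396. 218.] 269 [0.63  0.187 0.094] [[0.6, 0.176, 0.065], [0.641, 0.216, 0.107]]
scene tumbler_mid 0.77 [417. 183.] 900 [0.55  0.331 0.073] [[0.505, 0.312, 0.004], [0.571, 0.38, 0.159]]
scene eraser 0.59 [289. 227.] 117 [ 0.454 -0.034  0.013] [[0.432, -0.05, 0.004], [0.473, -0.012, 0.017]]
scene eraser 0.36 [228. 294.] 5347 [ 0.619 -0.269  0.046] [[0.508, -0.359, 0.002], [0.664, -0.174, 0.091]]
0.45 [ 0.2722737  -0.37941207 -0.62175774] 0.08539608309947709 [-4.35278783e-05  9.82772958e-01  1.84816967e-01 -2.13229761e-05]
```

View pics/top.png

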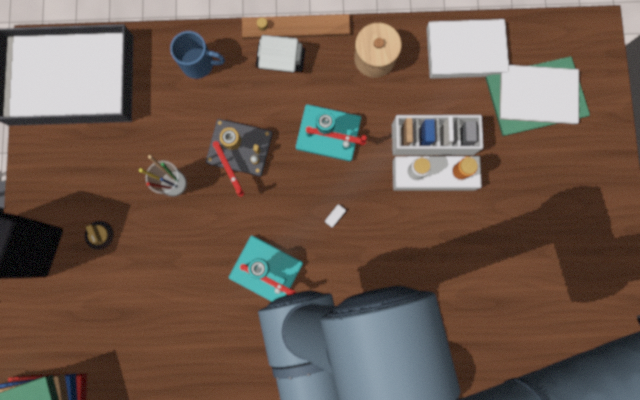

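View pics/scene.png

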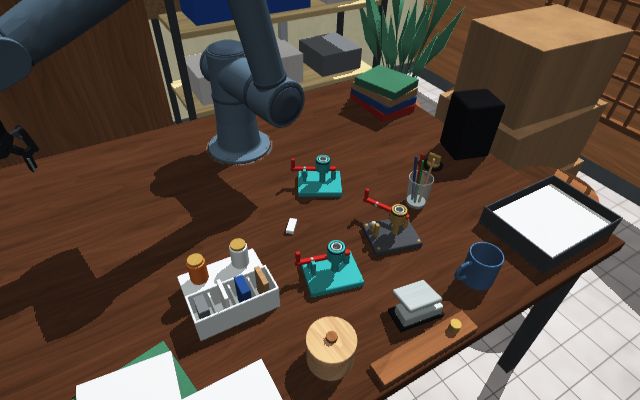

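The top view shows the wanted dark foot at about (238,149) with its coupler at (229,137). Its red keeper is open towards (239,190). The white head is at (421,167) and the orange one at (467,169). The turquoise feet are decoys. Next I'll fit the geometry.

```bash
cat > fit.py <<'E'
from h import *
from scipy.optimize import least_squares
def circ(q,r=None):
    m=q.mean(0)
    f=lambda p: np.hypot(q[:,0]-p[0],q[:,1]-p[1])-(p[2] if r is None else r)
    return least_squares(f,[*m,0.02],loss="soft_l1",f_scale=.002).x
E
python3 - <<'E'
from fit import *
for n in ["top","scene"]:
    s,c=cam(n); P=cloud(s,c); hsv=cv2.cvtColor(c["color"],cv2.COLOR_RGB2HSV)
    z=P[...,2]; x=P[...,0];y=P[...,1]
    near=np.hypot(x-.617,y-.198)<.16
    L=near&(z>.1)&(z<.11)&(np.hypot(x-.617,y-.198)<.04); q=P[L][:,:2]
    print(n,"ring",len(q),(q.min(0)+q.max(0))/2,np.ptp(q,0),circ(q))
    red=near&((hsv[...,0]<6)|(hsv[...,0]>174))&(hsv[...,1]>150)&(hsv[...,2]>70)
    bar=P[red&(z>.055)&(z<.066)]; tab=P[red&(z>.085)&(z<.096)]
    m=bar[:,:2].mean(0); u=np.linalg.svd(bar[:,:2]-m)[2][0]; t=(bar[:,:2]-m)@u
    print("bar",len(bar),m,u,"ends",m+u*t.min(),m+u*t.max(),"tab",len(tab),tab.mean(0))
    pl=P[near&(z>.017)&(z<.0235)&(y<.28)&(y>.1)&(x>.52)&(x<.7)&(hsv[...,1]<110)][:,:2].astype(np.float32)
    r=cv2.minAreaRect(pl); print("plate",len(pl),r)
    # white head cap
    H=P[(z>.112)&(z<.125)&(np.hypot(x-.535,y+.212)<.04)][:,:2]; print("head",len(H),(H.min(0)+H.max(0))/2,circ(H),np.ptp(H,0))
    o=P[(z>.042)&(z<.048)&(x>.48)&(x<.58)&(y<-.15)&(y>-.38)][:,:2].astype(np.float32); print("org",cv2.minAreaRect(o))
    # posts
    for k,(a,b) in {"catch/hinge .05-.066 nonred":(.046,.068)}.items():
        q=P[near&~red&(z>a)&(z<b)&(np.hypot(x-.617,y-.198)>.03)&(np.hypot(x-.617,y-.198)<.075)]; print(k,len(q),np.round(q[:12],3).tolist())
E
```

```text
top ring 210 [0.61731315 0.19835013] [0.04077661 0.04055294] [0.61763966 0.1982616  0.0166234 ]
bar 249 [0.5609743  0.21093163] [-0.89973188 -0.43644306] ends [0.61966495 0.23940136] [0.49391991 0.1784048 ] tab 21 [0.49971695 0.181803   0.09016768]
plate 1498 ((0.6157483458518982, 0.19072920083999634), (0.13486510515213013, 0.10968339443206787), 74.71796417236328)
head 224 [ 0.53783958 -0.2125897 ] [ 0.53808206 -0.21272465  0.0127336 ] [0.03521809 0.03409104]
org ((0.5369128584861755, -0.2633506655693054), (0.19060118496418, 0.06984361261129379), 88.22309875488281)
catch/hinge .05-.066 nonred 78 [[0.616, 0.242, 0.061], [0.614, 0.229, 0.057], [0.612, 0.243, 0.058], [0.614, 0.229, 0.048], [0.609, 0.15, 0.058], [0.608, 0.147, 0.06], [0.609, 0.145, 0.058], [0.609, 0.143, 0.056], [0.608, 0.242, 0.063], [0.606, 0.15, 0.06], [0.606, 0.147, 0.059], [0.606, 0.145, 0.06]]
scene ring 135 [0.62005036 0.19757949] [0.04177897 0.04054996] [0.62027703 0.19696173 0.01634724]
bar 123 [0.54234378 0.19884786] [0.89290327 0.45024855] ends [0.49630447 0.17563243] [0.61971304 0.23786149] tab 15 [0.50243006 0.18093657 0.08998638]
plate 1060 ((0.6180241703987122, 0.18962924182415009), (0.13479040563106537, 0.11326570063829422), 74.9948501586914)
head 168 [ 0.54032529 -0.21440847] [ 0.54151394 -0.21451884  0.01345488] [0.03885921 0.03813701]
org ((0.5347909927368164, -0.26407745480537415), (0.19018198549747467, 0.06844267249107361), 88.99169158935547)
catch/hinge .05-.066 nonred 55 [[0.567, 0.221, 0.059], [0.55, 0.201, 0.051], [0.572, 0.207, 0.055], [0.62, 0.238, 0.054], [0.619, 0.236, 0.05], [0.62, 0.24, 0.049], [0.62, 0.233, 0.048], [0.622, 0.234, 0.05], [0.576, 0.151, 0.047], [0.578, 0.153, 0.047], [0.581, 0.154, 0.049], [0.578, 0.147, 0.046]]
```

Coupler is at about (0.6185, 0.198), foot yaw -15°, keeper open about 0.85 rad, and the white head at (0.539, -0.213). I'll move above the coupler and turn so the fingers close along world 30°, clear of the bar and posts.

```bash
python3 -m jog '{"travel":[[1.6,3.35,0],[1.6,3.35,0],[1.6,3.35,0],[1.6,3.35,0],[1.6,3.35,0],[1.6,3.35,0],[1.6,3.35,0],[1.6,3.35,0]],"twist":[0.072,0.072,0.072,0.072,0.072,0.072,0.072,0.072],"grip":[0,0,0,0,0,0,0,0]}'
python3 -m jog '{"travel":[[1.6,3.35,0],[1.6,3.35,0],[1.6,3.35,0],[1.6,3.35,0],[1.6,3.35,0],[1.6,3.35,0],[1.6,3.35,0],[1.6,3.35,0]],"twist":[0.072,0.072,0.072,0.072,0.072,0.072,0.072,0.072],"grip":[0,0,0,0,0,0,0,0]}'
python3 -m jog '{"travel":[[1.6,3.35,0],[1.6,3.35,0],[1.6,3.35,0],[1.6,3.35,0],[1.6,3.35,0],[1.6,3.35,0],[1.6,3.35,0],[1.6,3.35,0]],"twist":[0.072,0.072,0.072,0.072,0.072,0.072,0.072,0.072],"grip":[0,0,0,0,0,0,0,0]}'
python3 - <<'E'
from fit import *
s,c=cam("wrist"); P=cloud(s,c); save(c,"w1.png"); print(s["t"],s["tcp_pos"],s["tool_rot"],s["q"],s["ft_force"]); print(np.round(c["tool_from_camera"],3))
z=P[...,2]; x=P[...,0];y=P[...,1]; L=(z>.098)&(z<.112)&(np.hypot(x-.6185,y-.198)<.045); q=P[L][:,:2]
print(len(q),np.median(z[L]))
if len(q): print((q.min(0)+q.max(0))/2,np.ptp(q,0),circ(q))
E
```

```text
t: 1.67
tcp_pos: [0.3645, -0.3359, 0.3041]
tool_rot: [0.0, 0.889, 0.458, 0.0]
ft_force: [0.1, -0.0, -0.2]
finger_gap: 0.0852
grasp_force: 0.0
t: 2.33
tcp_pos: [0.4926, -0.0677, 0.3043]
tool_rot: [0.0, 0.722, 0.692, 0.0]
ft_force: [0.8, -0.5, -0.1]
finger_gap: 0.0852
grasp_force: 0.0
t: 3.0
tcp_pos: [0.6206, 0.2003, 0.3039]
tool_rot: [0.0, 0.496, 0.868, 0.0]
ft_force: [0.9, -1.2, 0.2]
finger_gap: 0.0851
grasp_force: 0.0
3.0 [0.62064941 0.20033416 0.30393158] [1.14164508e-04 4.95967744e-01 8.68340937e-01 3.83343349e-05] [ 1.38725314e-01  2.49933531e-01  1.55196641e+00 -8.10547967e-05
  1.33946515e+00 -3.94154526e-01] [ 0.89600934 -1.16832888  0.22830896]
[[-0.    -0.951 -0.309  0.08 ]
 [ 1.    -0.     0.     0.002]
 [-0.    -0.309  0.951 -0.069]
 [ 0.     0.     0.     1.   ]]
1075 0.10347784278099129
[0.62028512 0.19972057] [0.04224654 0.0414479 ] [0.6197348  0.20016891 0.01636989]
```

```bash
python3 -m jog '{"travel":[[0,0,-2.2],[0,0,-2.2],[0,0,-2.2],[0,0,-2.2],[0,0,-2.2],[0,0,-2.2],[0,0,-2],[0,0,-1]],"twist":[0,0,0,0,0,0,0,0],"grip":[0,0,0,0,0,0,0,0]}' 60
python3 -m jog '{"travel":[[0,0,0],[0,0,0],[0,0,0],[0,0,0],[0,0,0],[0,0,0],[0,0,0],[0,0,0]],"twist":[0,0,0,0,0,0,0,0],"grip":[1,1,1,1,1,1,1,1]}' 60
```

```text
t: 3.72
tcp_pos: [0.6187, 0.1981, 0.1388]
tool_rot: [-0.002, 0.498, 0.867, -0.001]
ft_force: [-0.2, -0.3, -0.1]
finger_gap: 0.0852
grasp_force: 0.0
t: 4.38
tcp_pos: [0.6195, 0.1976, 0.1436]
tool_rot: [-0.001, 0.498, 0.867, -0.002]
ft_force: [-9.0, -5.3, 6.2]
finger_gap: 0.0412
grasp_force: 59.8
```

```bash
python3 -m jog '{"travel":[[-0.05,-0.03,-0.2],[-0.05,-0.03,-0.2],[0,0,-0.2],[0,0,-0.2],[0,0,-0.2],[0,0,-0.2],[0,0,-0.2],[0,0,0]],"twist":[0,0,0,0,0,0,0,0],"grip":[1,1,1,1,1,1,1,1]}'
python3 -m jog '{"travel":[[0,0,-0.1],[0,0,0],[0,0,0],[0,0,0],[0,0,0],[0,0,0],[0,0,0],[0,0,0]],"twist":[0,0,0,0,0,0,0,0],"grip":[1,1,1,1,1,1,1,1]}'
```

```text
t: 5.05
tcp_pos: [0.6193, 0.1974, 0.1305]
tool_rot: [0.0, 0.498, 0.867, -0.001]
ft_force: [-7.3, -4.7, 9.1]
finger_gap: 0.0407
grasp_force: 60.3
t: 5.72
tcp_pos: [0.6193, 0.1974, 0.1299]
tool_rot: [0.0, 0.498, 0.867, -0.001]
ft_force: [-7.7, -3.8, 10.4]
finger_gap: 0.041
grasp_force: 60.5
```

```bash
python3 -m jog '{"travel":[[0,0,-0.1],[0,0,-0.1],[0,0,-0.05],[0,0,0],[0,0,0],[0,0,0],[0,0,0],[0,0,0]],"twist":[0,0,0,0,0,0,0,0],"grip":[1,1,1,1,1,1,1,1]}'
```

```text
t: 6.38
tcp_pos: [0.6195, 0.1975, 0.1298]
tool_rot: [-0.0, 0.497, 0.868, -0.001]
ft_force: [-15.8, -4.5, 23.8]
finger_gap: 0.0409
grasp_force: 61.8
```

```bash
python3 -m jog '{"travel":[[0,0,0.2],[0,0,0],[0,0,0],[0,0,0],[0,0,0],[0,0,0],[0,0,0],[0,0,0]],"twist":[0,0,0,0,0,0,0,0],"grip":[0.5,0,0,0,0,0,0,0]}'
python3 -m jog '{"travel":[[0,0,1],[0,0,2],[0,0,3],[0,0,3],[0,0,3],[0,0,3],[0,0,1],[0,0,0]],"twist":[0,0,0,0,0,0,0,0],"grip":[0,0,0,0,0,0,0,0]}'
python3 - <<'E'
from fit import *
s,c=cam("wrist"); P=cloud(s,c); save(c,"w2.png"); print(s["tcp_pos"],s["tool_rot"])
z=P[...,2]; x=P[...,0];y=P[...,1]; r=np.hypot(x-.6195,y-.1985)
L=(z>.098)&(z<.112)&(r<.02); q=P[L][:,:2]
print(len(q),(q.min(0)+q.max(0))/2,np.ptp(q,0),circ(q),np.median(z[L]))
for a in (.010,.012,.0145,.016,.018,.0195): print(a,np.median(z[(r>a)&(r<a+.0015)]))
L=(z>.085)&(z<.097)&(r<.03)&(r>.013); q=P[L][:,:2];print(len(q),(q.min(0)+q.max(0))/2,np.ptp(q,0))
E
```

```text
t: 7.05
tcp_pos: [0.6191, 0.1978, 0.1262]
tool_rot: [-0.0, 0.498, 0.867, -0.0]
ft_force: [0.1, -0.3, -0.3]
finger_gap: 0.0857
grasp_force: 0.0
t: 7.72
tcp_pos: [0.6207, 0.1981, 0.2912]
tool_rot: [0.003, 0.498, 0.867, 0.002]
ft_force: [0.2, -0.7, 0.3]
finger_gap: 0.0852
grasp_force: 0.0
[0.62065409 0.19805448 0.29117259] [0.00316792 0.4976186  0.86738681 0.00241238]
368 [0.61990096 0.19968445] [0.02620353 0.02609257] [0.61982836 0.19989145 0.01124459] 0.10342907850826884
0.01 0.30110854461649267
0.012 0.30046615534984755
0.0145 0.29903438824601214
0.016 0.2976959271352918
0.018 0.29513020636717063
0.0195 0.29498766102916374
730 [0.62007322 0.19916709] [0.04183559 0.04242421]
```

View pics/w2.png

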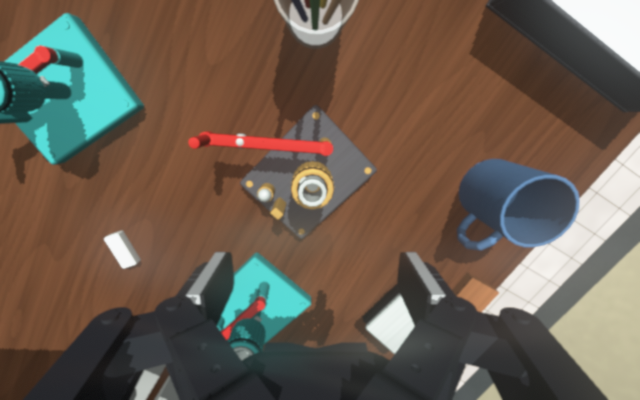

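The picture shows the ring at (312,188) standing proud of the lowered sleeve, so it has clicked back. On to the white head.

```bash
python3 -m jog '{"travel":[[-0.4,-2.05,0],[-0.4,-2.05,0],[-0.4,-2.05,0],[-0.4,-2.05,0],[-0.4,-2.05,0],[-0.4,-2.05,0],[-0.4,-2.05,0],[-0.4,-2.05,0]],"twist":[-0.105,-0.105,-0.105,-0.105,-0.105,-0.105,-0.105,-0.105],"grip":[0,0,0,0,0,0,0,0]}'
python3 -m jog '{"travel":[[-0.4,-2.05,0],[-0.4,-2.05,0],[-0.4,-2.05,0],[-0.4,-2.05,0],[-0.4,-2.05,0],[-0.4,-2.05,0],[-0.4,-2.05,0],[-0.4,-2.05,0]],"twist":[-0.105,-0.105,-0.105,-0.105,-0.105,-0.105,-0.105,-0.105],"grip":[0,0,0,0,0,0,0,0]}'
python3 -m jog '{"travel":[[-0.4,-2.05,0],[-0.4,-2.05,0],[-0.4,-2.05,0],[-0.4,-2.05,0],[0,0,0],[0,0,0],[0,0,0],[0,0,0]],"twist":[-0.105,-0.105,-0.105,-0.105,0,0,0,0],"grip":[0,0,0,0,0,0,0,0]}'
python3 - <<'E'
from fit import *
s,c=cam("wrist"); P=cloud(s,c); save(c,"w3.png"); print(s["tcp_pos"],s["tool_rot"])
z=P[...,2]; x=P[...,0];y=P[...,1]; r=np.hypot(x-.54,y+.213)
L=(z>.113)&(z<.125)&(r<.035); q=P[L][:,:2]
print(len(q),(q.min(0)+q.max(0))/2,np.ptp(q,0),np.median(z[L]))
L=(z>.055)&(z<.125)&(r<.04); q=P[L][:,:2]
print(len(q),(q.min(0)+q.max(0))/2,np.ptp(q,0))
E
```

```text
t: 8.43
tcp_pos: [0.5857, 0.033, 0.2832]
tool_rot: [-0.002, 0.81, 0.587, -0.002]
ft_force: [0.4, -0.2, 0.2]
finger_gap: 0.0854
grasp_force: 0.0
t: 9.1
tcp_pos: [0.5538, -0.1307, 0.2833]
tool_rot: [-0.002, 0.979, 0.206, -0.002]
ft_force: [1.0, 0.2, -0.8]
finger_gap: 0.0856
grasp_force: 0.0
t: 9.77
tcp_pos: [0.539, -0.2111, 0.2853]
tool_rot: [-0.001, 1.0, 0.001, -0.001]
ft_force: [-0.7, -0.1, 0.3]
finger_gap: 0.0853
grasp_force: 0.0
[ 0.53899245 -0.21109486  0.28528262] [-6.27246802e-04  9.99999094e-01  9.08974305e-04 -7.69633664e-04]
1245 [ 0.54056787 -0.21399707] [0.0355009 0.035211 ] 0.11774292755138419
1975 [ 0.54205348 -0.2137071 ] [0.03847212 0.04082098]
```

View pics/w3.png

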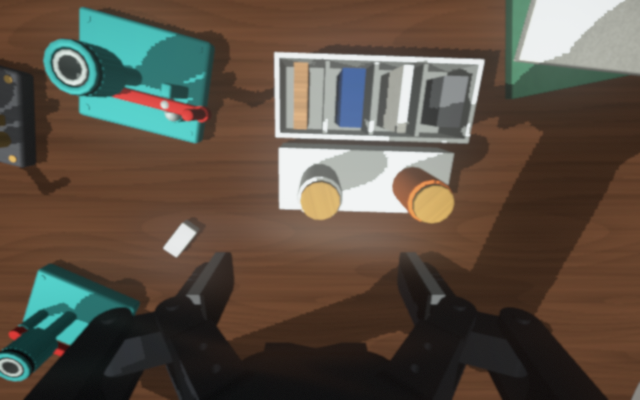

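White head at (320,195) px is centred between the fingers; the orange one is well clear. Grasp it and lift.

```bash
python3 -m jog '{"travel":[[0.1,-0.25,-2],[0,0,-2.5],[0,0,-2.5],[0,0,-2.5],[0,0,-2.5],[0,0,-2],[0,0,-1],[0,0,0]],"twist":[0,0,0,0,0,0,0,0],"grip":[0,0,0,0,0,0,0,0]}' 45
python3 -m jog '{"travel":[[0,0,0],[0,0,0],[0,0,0],[0,0,0],[0,0,0],[0,0,0],[0,0,0],[0,0,0]],"twist":[0,0,0,0,0,0,0,0],"grip":[1,1,1,1,1,1,1,1]}' 45
python3 -m jog '{"travel":[[0,0,0.5],[0,0,1],[0,0,1.5],[0,0,2],[0,0,3],[0,0,3],[0,0,3],[0,0,0]],"twist":[0,0,0,0,0,0,0,0],"grip":[1,1,1,1,1,1,1,1]}'
```

```text
t: 10.48
tcp_pos: [0.5389, -0.2132, 0.1337]
tool_rot: [-0.001, 1.0, 0.001, -0.002]
ft_force: [-0.3, -0.4, -0.2]
finger_gap: 0.0857
grasp_force: 0.0
t: 11.15
tcp_pos: [0.5411, -0.2151, 0.1382]
tool_rot: [0.001, 1.0, -0.0, 0.001]
ft_force: [-0.5, 1.9, 7.2]
finger_gap: 0.0411
grasp_force: 45.3
t: 11.82
tcp_pos: [0.5424, -0.2161, 0.2844]
tool_rot: [0.003, 1.0, -0.0, 0.005]
ft_force: [1.3, -1.5, -0.0]
finger_gap: 0.0413
grasp_force: 46.4
```

```bash
python3 -m jog '{"travel":[[0.2,1.0,0],[0.4,2.2,0],[0.6,3.2,0],[0.6,3.2,0],[0.6,3.2,0],[0.6,3.2,0],[0.6,3.2,0],[0.6,3.2,0]],"twist":[0,0,0,0,0,0,0,0],"grip":[1,1,1,1,1,1,1,1]}'
python3 -m jog '{"travel":[[0.6,3.2,0],[0.6,3.2,0],[0.6,3.2,0],[0.6,3.2,0],[0.6,3.2,0],[0.4,2,0],[0.3,1,0],[0,0.4,0]],"twist":[0,0,0,0,0,0,0,0],"grip":[1,1,1,1,1,1,1,1]}'
python3 -m jog '{"travel":[[0,0,-2],[0,0,-1],[0,0,0],[0,0,0],[0,0,0],[0,0,0],[0,0,0],[0,0,0]],"twist":[0,0,0,0,0,0,0,0],"grip":[1,1,1,1,1,1,1,1]}'
cat > chk.py <<'E'
from fit import *
out=[]
for n in ["top","scene"]:
    s,c=cam(n); P=cloud(s,c); out.append(c["color"][...,::-1][60:320,120:520]); t=s["tcp_pos"]
    print(n,s["t"],t,s["tool_rot"],s["ft_force"])
    z=P[...,2];r=np.hypot(P[...,0]-t[0],P[...,1]-t[1])
    for d in ctrl.cut_out(n,"white_head_center")[:2]:
        q=P[d["region"]&(r<.05)]
        if len(q)<20: continue
        print(round(d["score"],2),d["point"],len(q),"zmin/max",np.percentile(q[:,2],[1,99]))
        for a in np.arange(.08,.24,.01):
            k=q[(q[:,2]>a)&(q[:,2]<a+.01)]
            if len(k)>12: print(round(a,3),len(k),circ(k[:,:2],.021 if n=="scene" else None)[:3].round(4))
cv2.imwrite("pics/"+__import__("sys").argv[1],cv2.resize(np.vstack(out),(462,600)))
E
python3 chk.py c1.png
```

```text
t: 12.48
tcp_pos: [0.5808, 0.0118, 0.2741]
tool_rot: [-0.0, 1.0, -0.0, -0.002]
ft_force: [1.1, -1.5, -2.0]
finger_gap: 0.0409
grasp_force: 46.4
t: 13.15
tcp_pos: [0.6182, 0.205, 0.2744]
tool_rot: [0.0, 1.0, 0.001, -0.002]
ft_force: [0.3, -1.1, -2.0]
finger_gap: 0.041
grasp_force: 46.5
t: 13.82
tcp_pos: [0.6195, 0.2032, 0.2472]
tool_rot: [-0.0, 1.0, -0.0, 0.001]
ft_force: [-0.2, 0.2, -2.5]
finger_gap: 0.0412
grasp_force: 46.4
top 13.8167 [0.61947176 0.20316573 0.24724841] [-1.02163115e-04  9.99999740e-01 -2.35668389e-04  6.73897509e-04] [-0.21654587  0.16137224 -2.53677441]
scene 13.9167 [0.61929251 0.20324269 0.24685705] [-4.91758036e-05  9.99999926e-01 -1.56669453e-04  3.48377212e-04] [ 0.09136249  0.42529499 -1.85431263]
0.71 [403.4, 185.9] 349 zmin/max [0.1272387  0.23017439]
0.13 23 [0.6055 0.2155 0.02  ]
0.16 42 [0.6165 0.2046 0.02  ]
0.17 36 [0.617  0.2044 0.02  ]
0.18 35 [0.6166 0.2036 0.02  ]
0.19 35 [0.6169 0.2048 0.02  ]
0.2 40 [0.6172 0.2038 0.02  ]
0.21 49 [0.616  0.2039 0.02  ]
0.22 62 [0.6109 0.1981 0.02  ]
```

View pics/c1.png

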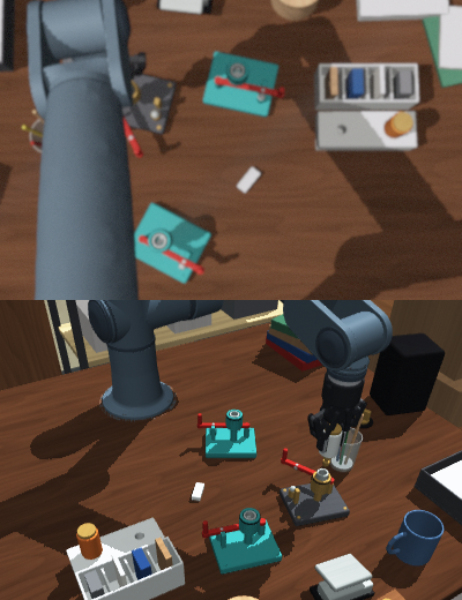

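The scene view shows the head held upright above the dark foot (about (335,440)), and the orange head is still in its well. I'll shift by -5 mm in y and +1.2 mm in x, then lower the nose into the mouth.

```bash
python3 -m jog '{"travel":[[0.06,-0.25,0],[0.06,-0.25,0],[0,0,-0.6],[0,0,-0.6],[0,0,-0.4],[0,0,-0.2],[0,0,0],[0,0,0]],"twist":[0,0,0,0,0,0,0,0],"grip":[1,1,1,1,1,1,1,1]}'
python3 -m jog '{"travel":[[0,0,-0.2],[0,0,-0.2],[0,0,-0.1],[0,0,0],[0,0,0],[0,0,0],[0,0,0],[0,0,0]],"twist":[0,0,0,0,0,0,0,0],"grip":[1,1,1,1,1,1,1,1]}'
```

```text
t: 14.68
tcp_pos: [0.6203, 0.1984, 0.2281]
tool_rot: [0.0, 1.0, -0.0, -0.0]
ft_force: [-0.1, -0.4, -2.0]
finger_gap: 0.0413
grasp_force: 46.4
t: 15.35
tcp_pos: [0.6204, 0.1983, 0.2235]
tool_rot: [-0.0, 1.0, -0.0, 0.0]
ft_force: [0.6, 0.4, -1.3]
finger_gap: 0.041
grasp_force: 46.4
```

```bash
python3 -m jog '{"travel":[[0,0,-0.3],[0,0,-0.3],[0,0,-0.3],[0,0,-0.3],[0,0,-0.3],[0,0,0],[0,0,0],[0,0,0]],"twist":[0,0,0,0,0,0,0,0],"grip":[1,1,1,1,1,1,1,1]}'
python3 -m jog '{"travel":[[0,0,-0.2],[0,0,-0.2],[0,0,-0.2],[0,0,-0.2],[0,0,-0.1],[0,0,0],[0,0,0],[0,0,0]],"twist":[0,0,0,0,0,0,0,0],"grip":[1,1,1,1,1,1,1,1]}'
```

```text
t: 16.02
tcp_pos: [0.6204, 0.1983, 0.2085]
tool_rot: [-0.0, 1.0, -0.0, 0.0]
ft_force: [-0.0, -0.6, -1.9]
finger_gap: 0.0412
grasp_force: 46.4
t: 16.68
tcp_pos: [0.6204, 0.1983, 0.1993]
tool_rot: [-0.0, 1.0, -0.0, 0.0]
ft_force: [0.5, -0.0, -1.3]
finger_gap: 0.0413
grasp_force: 46.7
```

Perfect fit so far. Press the last couple of mm.

```bash
python3 -m jog '{"travel":[[0,0,-0.1],[0,0,-0.1],[0,0,0],[0,0,0],[0,0,0],[0,0,0],[0,0,0],[0,0,0]],"twist":[0,0,0,0,0,0,0,0],"grip":[1,1,1,1,1,1,1,1]}'
```

```text
t: 17.35
tcp_pos: [0.6205, 0.1983, 0.1982]
tool_rot: [0.0, 1.0, -0.0, 0.0]
ft_force: [-2.4, -0.4, 5.9]
finger_gap: 0.041
grasp_force: 47.1
```

```bash
python3 -m jog '{"travel":[[0,0,-0.1],[0,0,0],[0,0,0],[0,0,0],[0,0,0],[0,0,0],[0,0,0],[0,0,0]],"twist":[0,0,0,0,0,0,0,0],"grip":[1,1,1,1,1,1,1,1]}'
```

```text
t: 18.02
tcp_pos: [0.6206, 0.1983, 0.1982]
tool_rot: [0.0, 1.0, -0.0, 0.0]
ft_force: [-4.0, -1.3, 9.6]
finger_gap: 0.0408
grasp_force: 47.6
```

Run:
```python
from fit import *
s,c=cam("scene"); P=cloud(s,c)
z=P[...,2]; r=np.hypot(P[...,0]-.6195,P[...,1]-.198)
k=(r<.026)&(z>.03)&(z<.125)
v,u=np.where(k); print(u.min(),u.max(),v.min(),v.max())
for a in np.arange(.04,.125,.005):
    m=k&(z>=a)&(z<a+.005)
    if m.sum(): print(round(a,3),m.sum(),np.round(np.percentile(r[m],[10,50,90]),4),np.ptp(np.where(m)[1]))
save(c,"s2.png",(340,140,460,250),5)
```

```text
389 408 206 231
0.04 6 [0.0057 0.0085 0.0098] 5
0.045 8 [0.0068 0.0085 0.0092] 5
0.05 7 [0.0073 0.0088 0.0094] 5
0.055 1 [0.0091 0.0091 0.0091] 0
0.06 4 [0.0175 0.0185 0.0198] 9
0.065 10 [0.0184 0.0194 0.02  ] 12
0.07 26 [0.0194 0.0207 0.0221] 15
0.075 24 [0.0194 0.0203 0.0216] 15
0.08 21 [0.0195 0.0205 0.0214] 16
0.085 28 [0.0191 0.0206 0.0223] 16
0.09 22 [0.019  0.0205 0.0217] 16
0.095 24 [0.0183 0.0201 0.0214] 15
0.1 48 [0.0134 0.0192 0.0214] 16
0.105 19 [0.0126 0.0177 0.0198] 14
0.11 14 [0.0181 0.019  0.02  ] 14
0.115 16 [0.0184 0.0195 0.0207] 13
0.12 20 [0.0183 0.0197 0.0214] 12
```

View pics/s2.png

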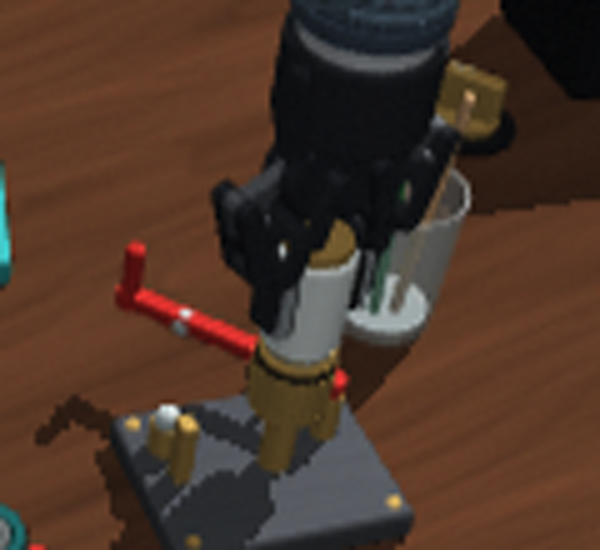

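The crop shows the sleeve up around the seated plug, its underside at 65 mm. I'll release, rise, and set up to straddle the keeper tab.

```bash
python3 -m jog '{"travel":[[0,0,0.2],[0,0,0],[0,0,0],[0,0,0],[0,0,0],[0,0,0],[0,0,0],[0,0,0]],"twist":[0,0,0,0,0,0,0,0],"grip":[0,0,0,0,0,0,0,0]}' 30
python3 -m jog '{"travel":[[0,0,1],[0,0,2],[0,0,2],[0,0,2],[0,0,2],[0,0,1],[0,0,0],[0,0,0]],"twist":[0,0,0,0,0,0,0,0],"grip":[0,0,0,0,0,0,0,0]}'
python3 -m jog '{"travel":[[-2,-0.3,0],[-2,-0.3,0],[-2,-0.3,0],[-2,-0.3,0],[-2,-0.3,0],[-2,-0.1,0],[0,0,0],[0,0,0]],"twist":[0.075,0.075,0.075,0.075,0.075,0.075,0,0],"grip":[0.65,0.65,0.65,0.65,0.65,0.65,0.65,0.65]}'
python3 - <<'E'
from fit import *
s,c=cam("wrist"); P=cloud(s,c); save(c,"w4.png"); print(s["tcp_pos"],s["tool_rot"])
hsv=cv2.cvtColor(c["color"],cv2.COLOR_RGB2HSV)
z=P[...,2]
red=(np.hypot(P[...,0]-.5,P[...,1]-.18)<.04)&((hsv[...,0]<6)|(hsv[...,0]>174))&(hsv[...,1]>150)
q=P[red&(z>.084)&(z<.098)]; print(len(q),(q.min(0)+q.max(0))/2 if len(q) else '')
E
```

```text
t: 18.73
tcp_pos: [0.6203, 0.1983, 0.1982]
tool_rot: [0.0, 1.0, -0.0, -0.0]
ft_force: [0.8, -0.4, 0.7]
finger_gap: 0.0853
grasp_force: 0.0
t: 19.4
tcp_pos: [0.6204, 0.1983, 0.2987]
tool_rot: [-0.0, 1.0, -0.0, 0.0]
ft_force: [-0.5, 0.4, 0.2]
finger_gap: 0.0851
grasp_force: 0.0
t: 20.07
tcp_pos: [0.4993, 0.1822, 0.2969]
tool_rot: [-0.0, 0.975, 0.223, -0.001]
ft_force: [0.7, 0.5, -0.3]
finger_gap: 0.0299
grasp_force: 0.0
[0.49930577 0.18224508 0.29686798] [-8.20887150e-05  9.74890450e-01  2.22681955e-01 -1.16229559e-03]
100 [0.50275849 0.1821283  0.08809551]
```

View pics/w4.png

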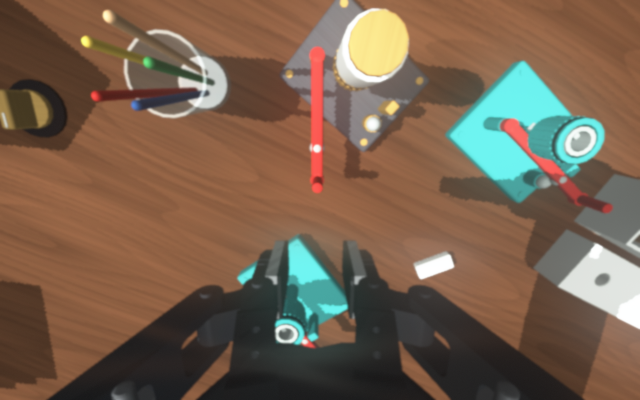

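The tab is at (317,185), centred between the fingers, and the head stands coupled. Go down around the tab and swing it along the arc.

```bash
python3 -m jog '{"travel":[[0.15,-0.05,-2.5],[0,0,-2.5],[0,0,-2.5],[0,0,-2.5],[0,0,-2.5],[0,0,-2],[0,0,-1.2],[0,0,0]],"twist":[0,0,0,0,0,0,0,0],"grip":[0.65,0.65,0.65,0.65,0.65,0.65,0.65,0.8]}' 20
python3 -m jog '{"travel":[[0.45,-0.77,0],[0.45,-0.77,0],[0.55,-0.69,0],[0.55,-0.69,0],[0.64,-0.61,0],[0.64,-0.61,0],[0.73,-0.52,0],[0.73,-0.52,0]],"twist":[0.071,0.071,0.071,0.071,0.071,0.071,0.071,0.071],"grip":[0.8,0.8,0.8,0.8,0.8,0.8,0.8,0.8]}'
```

```text
t: 20.78
tcp_pos: [0.5005, 0.1814, 0.138]
tool_rot: [-0.0, 0.975, 0.223, -0.003]
ft_force: [-0.8, 0.3, -0.1]
finger_gap: 0.019
grasp_force: 0.0
t: 21.45
tcp_pos: [0.5507, 0.1298, 0.1428]
tool_rot: [0.0, 0.873, 0.488, 0.001]
ft_force: [-0.6, -0.4, 0.4]
finger_gap: 0.0169
grasp_force: 0.3
```

```bash
python3 -m jog '{"travel":[[0.78,-0.4,0],[0.78,-0.4,0],[0.83,-0.29,0],[0.83,-0.29,0],[0.15,-0.04,0],[0.15,-0.04,0],[0.15,-0.04,0],[0,0,0]],"twist":[0.071,0.071,0.071,0.071,0,0,0,0],"grip":[0.8,0.8,0.8,0.8,0.8,0.8,0.8,0.8]}'
```

```text
t: 22.12
tcp_pos: [0.585, 0.1154, 0.1419]
tool_rot: [-0.001, 0.796, 0.605, -0.001]
ft_force: [-7.0, -0.2, 5.4]
finger_gap: 0.0168
grasp_force: 3.7
```

```bash
python3 -m jog '{"travel":[[0.15,-0.04,0],[0.15,-0.04,0],[0,0,0],[0,0,0],[0,0,0],[0,0,0],[0,0,0],[0,0,0]],"twist":[0,0,0,0,0,0,0,0],"grip":[0.8,0.8,0.8,0.8,0.8,0.8,0.8,0.8]}'
```

```text
t: 22.78
tcp_pos: [0.5858, 0.1152, 0.1415]
tool_rot: [-0.003, 0.796, 0.605, -0.004]
ft_force: [-15.7, 3.3, 11.5]
finger_gap: 0.0172
grasp_force: 7.9
```

```bash
python3 -m jog '{"travel":[[-0.3,0.08,0],[-0.2,0.05,0],[0,0,0],[0,0,0],[0,0,0],[0,0,0],[0,0,0],[0,0,0]],"twist":[0,0,0,0,0,0,0,0],"grip":[0.65,0.65,0.65,0.65,0.65,0.65,0.65,0.65]}'
python3 -m jog '{"travel":[[0,0,1.5],[0,0,2.5],[0,0,3],[0,0,3],[0,0,3],[0,0,2],[0,0,0],[0,0,0]],"twist":[0,0,0,0,0,0,0,0],"grip":[0.65,0.65,0.65,0.65,0.65,0.65,0.65,0.65]}'
python3 -m jog '{"travel":[[-2,-3,0],[-2,-3,0],[-2,-3,0],[-2,-3,0],[-2,-3,0],[0,0,0],[0,0,0],[0,0,0]],"twist":[0,0,0,0,0,0,0,0],"grip":[0.65,0.65,0.65,0.65,0.65,0.65,0.65,0.65]}'
python3 - <<'E'
from fit import *
ims=[]
for n in ["top","scene"]:
    s,c=cam(n); P=cloud(s,c); hsv=cv2.cvtColor(c["color"],cv2.COLOR_RGB2HSV); z=P[...,2];x=P[...,0];y=P[...,1]
    cr=(190,100,310,200) if n=="top" else (340,140,460,240)
    ims.append(cv2.resize(c["color"][...,::-1][cr[1]:cr[3],cr[0]:cr[2]],(360,300),interpolation=cv2.INTER_CUBIC))
    red=(np.hypot(x-.6137,y-.2365)<.145)&((hsv[...,0]<6)|(hsv[...,0]>174))&(hsv[...,1]>140)&(hsv[...,2]>60)&(y>.09)
    tab=P[red&(z>.083)&(z<.097)]; bar=P[red&(z>.056)&(z<.064)]
    m=tab.mean(0); print(n,len(tab),m,"a=",-np.degrees(np.arctan2(m[1]-.2365,m[0]-.6137))-105.2)
    b=bar[:,:2]; u=np.linalg.svd(b-b.mean(0))[2][0]; print(len(bar),np.degrees(np.arctan2(u[1],u[0])))
    r=np.hypot(x-.619,y-.198); k=(r<.026)&(z>.1); 
    H=P[k&(z>.165)]; print("head top",len(H),np.percentile(H[:,2],99) if len(H) else '',H.mean(0) if len(H) else '')
    for l in ("amber_head_center","eraser","tumbler_mid"):
        for d in ctrl.cut_out(n,l)[:1]: print(l,np.nanmedian(P[d["region"]],0).round(3),d["score"])
cv2.imwrite("pics/fin.png",np.vstack(ims)); print(s["tcp_pos"],s["t"])
E
```

```text
t: 23.45
tcp_pos: [0.5841, 0.1154, 0.1414]
tool_rot: [0.0, 0.796, 0.606, 0.0]
ft_force: [0.1, 0.2, -0.6]
finger_gap: 0.0298
grasp_force: 0.0
t: 24.12
tcp_pos: [0.5845, 0.1155, 0.2928]
tool_rot: [0.001, 0.796, 0.606, 0.001]
ft_force: [-1.0, 0.0, 0.5]
finger_gap: 0.0298
grasp_force: 0.0
t: 24.78
tcp_pos: [0.4836, -0.0343, 0.2901]
tool_rot: [-0.001, 0.796, 0.606, -0.0]
ft_force: [0.6, 0.8, 0.2]
finger_gap: 0.0299
grasp_force: 0.0
top 22 [0.58109643 0.12008742 0.09051795] a= 0.4459203424751905
197 74.8106218123833
head top 314 0.18223572782404987 [0.61512876 0.19774662 0.17593132]
amber_head_center [ 0.532 -0.308  0.112] 0.84
tumbler_mid [0.592 0.16  0.06 ] 0.7
scene 19 [0.58288082 0.11326763 0.08905732] a= -1.1589041176279267
116 -104.20992739361458
head top 188 0.1811407751634619 [0.62344863 0.19419332 0.17500493]
amber_head_center [ 0.55  -0.316  0.101] 0.9
tumbler_mid [0.55  0.337 0.077] 0.89
[ 0.48426266 -0.03365955  0.29096654] 24.9833
```

View pics/fin.png

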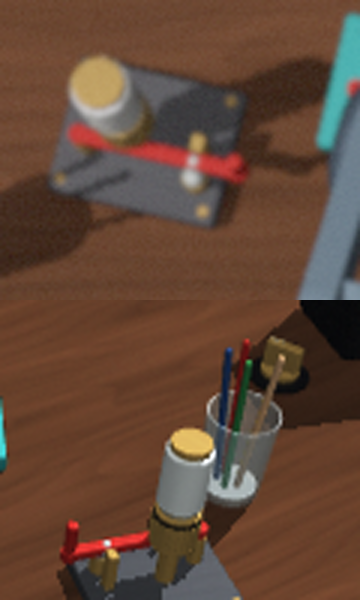

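The bar now runs parallel to the foot's y axis (74.8° against 74.7° for the plate). It lies against the catch post under the raised sleeve, so the keeper is shut. The head stands at its seated height.

```bash
python3 -c "
from station import ctrl
print(ctrl.hand_in())"
```

```text
the job is handed in; nothing more can be done
None
```

The white lamp head is plugged fully into the lamp foot with the sleeve back up, the red keeper bar is shut under it, and the job was handed in at about 25 s with the gripper clear; the result of the judging was not shown.

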